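# Make up the steriliser tray stack

## Robot

A 7-joint arm with a two-finger parallel gripper is mounted at the origin on the work surface; the furniture and walls round the work are solid. World frame = base frame: x ahead of the robot, y to its left, z up, the work surface at z = 0. Lengths are in m, angles in rad, forces in N, time in s.
With the tool pointing down it reaches from about 0.425 to 0.925 m from the base axis. Payload 6.8 kg.
Tool frame: the origin (TCP) lies midway between the tips of the shut fingers; the grasp point (between the pads) lies 19 mm behind it; z points along the fingers, y is the line along which they close (so a half turn about z gives the same grasp; the last joint's range is limited). The gripper opens to 85 mm and grips with 20 to 120 N. Pads are 22 mm wide; open, the fingers measure 114 mm over their backs; the gripper's body (76 mm by 85 mm) begins 54 mm behind the grasp point. The pads swing forward as they close: fully open they stand 13 mm farther back than shut.
Start: joints at [1.131, 0.477, 0.022, 1.555, -0.011, 1.109, -0.083], TCP at [0.22, -0.638, 0.231] pointing down, gripper open.
Joint ranges: [-2.96, 2.96], [-0.34, 2.1], [-1.41, 1.46], [0.24, 2.44], [-1.37, 4.51], [0.17, 1.92], [-2.96, 2.96]. Speed limits (rad/s): [2.39, 2.39, 3.14, 3.14, 3.14, 3.14, 3.14].

## Interface

Orientations are given as a unit quaternion [w, x, y, z].
In Python, from station import * gives the robot as it stands.
- The arm moves only by the shell command python3 -m creep 'ROWS' [FORCE]. ROWS is JSON, a list of rows, each a list of 7 numbers: the gripper command: -1 is shut, 1 is fully open, values between are in proportion, then the shift along the world's x, y, z in mm, then the turn, a rotation vector about the world's x, y, z in rad. A call has 1 to 5 rows; each row shifts and turns the commanded pose from where the row before left it; what a row does not reach is not made up. A row lasts 1/8 s, in which the tool goes at most 62.5 mm and 10.7 degrees, less where a joint would pass 70% of its speed; a pose out of reach is approached as far as the arm can. A call is refused whole if a number of a shift passes 62.5 or a number of a turn 0.188, either way. A call with a gripper value outside its range is refused whole. The fingers move at their own pace and stop on an object; FORCE is the grip in N (left out, the last holds). Time passes only in rows, so rows that do not move let the fingers close. It gives the time, the measured TCP pose, the force, the opening and the grip force at its end, in the units of the state.
- get_obs(): the state, without advancing time (a new reading comes with each control period).
- read_camera(name): name is "side" or "top"; returns (picture, depth): 384x512x3 uint8, red, green, blue; 384x512 float32, m along the optical axis (not along the pixel's ray), 0 where there is no reading.
- camera_params(name): a dict with "intrinsics" (3x3 intrinsics, pixels), "k1" (the pictures are not rectified: a ray, as slopes to the right and down, at radius r is drawn at 1 + k1 r^2 times it, then the intrinsics apply), "cam_to_world" (4x4, takes a point from camera to world coordinates). Camera axes: x right, y up, looking along -z (the intrinsics and any distortion apply to the point x, -y, -z); pixel columns grow to the right and rows downward; lengths in m; the calibration is good to about 2 mm. A picture is of the moment at which its call begins. camera_params takes no time and is no camera call.
- hand_in(): hands the job in; it is judged then, once.
The state is a dict: "t": time; "q": joint angles; "joint_vel": joint speeds; "joint_torque": joint torques, N m; "eef_pos": TCP position; "tool_rot": TCP orientation; "contact_force": force on the tool from outside, world axes, zero at the start; "torque": the same for the moment, N m; "gripper_width": opening from 0.0 (shut) to 1.0 (fully open); "grasp_force": force on a finger pad.
Only numpy, scipy, OpenCV 4.12 (cv2) and the standard library are available. Lean on these libraries where they do the work, as an engineer would, in place of code of your own. Each camera call takes 0.05 s, during which the arm holds its last target. There are 200 camera calls.

## Task

Make up the tray stack for the steriliser on the grey stacking base: the deep plain tray goes on the base first, then the tray with four compartments, then the bur tray, and the lid on top. Set every piece with its chamfered end over the chamfered end of the base so that its skirt seats fully over the one below, and leave the stack standing straight. Leave the steel bowl and the timer where they stand.

Things in the scene. Friction and masses are not known exactly. Their poses are not given: they have to be found in the camera images.
- base_rim (a point): Stacking base: low grey plastic frame fixed to the table, plate 118 x 74 x 4 mm with a raised outline 96 mm long (x) x 52 mm wide (y), 12 mm chamfers on the two corners of its +x end, square at -x; rim 16 mm above the table. Point: centre of the outline at rim height; x points to the chamfered end (roughly away from the robot, as on all pieces), z up. A piece seated on it has its underside 8 mm below the point.
- deep_tray_mid (a point): Deep plain tray: open bright metal, 40 mm high, empty, 0.11-0.23 kg. Point: centre, 20 mm above underside; x to the chamfered end. Walls: outline of the base (52 mm across). Foot (lowest 10 mm): hollow flared skirt, outside about 110 x 66 mm, that slips 8 mm down round the rim below until its deck rests there; play each side 4.5 mm entering, 1.5 mm seated.
- divided_tray_mid (a point): Divided tray: open bright metal tray 28 mm high, inside parted by a cross of thin walls into four compartments; 0.09-0.19 kg. Point: its centre, 14 mm above its underside; x to its chamfered end. Same outline, walls and skirt as the deep tray; seats in the same way, 8 mm over the rim below.
- bur_tray_mid (a point): Bur tray: open bright metal tray 28 mm high with a fixed white slab and three rows of six small upright steel burs that end below the rim; 0.09-0.2 kg. Point: its centre, 14 mm above its underside; x to its chamfered end. Same outline, walls and skirt as the deep tray; seats in the same way, 8 mm over the rim below.
- lid_grip (a point): Lid: flat bright metal cover 10 mm high, same outline and skirt as the trays, seats the same way; on its middle a solid black bar grip 50 mm long (x), 14 mm wide (y), 20 mm tall (top 30 mm above the lid's underside); 0.07-0.16 kg. Point: centre of the bar, 20 mm above the lid's underside; x to its chamfered end.
- gallipot_mid (a point): Bystander: small round steel bowl, 79 mm across, 40 mm high, loose, standing among the trays; point at its centre half-way up.
- timer_mid (a point): Bystander: white square minute timer with a black knob, 62 x 62 x 44 mm, loose, at the right of the table; point at its centre half-way up.

How it is judged:
By the outcome, as a careful person would: the job done as asked, in the order asked, and still so for the second after the job is handed in, with the robot touching nothing.
It also fails if it takes over 106 s, if anything falls off the work surface, if the arm or the gripper's body presses on something with over 40 N, if the wrist force passes 120 N, or if a joint passes its speed limit or range.

## Working session

There is one attempt and no reset: what is moved stays moved. The work goes in short steps, Python scripts to look and compute and a shell command to move; the robot and the scene stay as the last step left them, time stands still between calls to the robot, and variables do not carry over. Pictures are saved under pics/ and viewed, at most 14 in all, crops included, and the job is handed in when it is done.

```bash
ls; mkdir -p pics
python3 - <<'E'
from station import *
import cv2,json
for n in("top","side"):
    p,d=read_camera(n); cv2.imwrite(f"pics/{n}0.png",cv2.resize(p[:,:,::-1],(768,576))); c=camera_params(n); print(n,c)
    import numpy as np; np.savez(f"{n}0.npz",p=p,d=d,K=c["intrinsics"],k1=c["k1"],T=c["cam_to_world"])
print(get_obs())
E
```

```text
pics
top {'intrinsics': array([[349.55058152,   0.        , 252.75406985],
       [  0.        , 349.55058152, 190.11555817],
       [  0.        ,   0.        ,   1.        ]]), 'k1': -0.0779009305382322, 'cam_to_world': array([[-0.01529435,  0.99926743, -0.03508111,  0.50362328],
       [-0.99943286, -0.01422535,  0.03052196, -0.10248758],
       [ 0.03000056,  0.03552803,  0.99891828,  0.91092273],
       [ 0.        ,  0.        ,  0.        ,  1.        ]])}
side {'intrinsics': array([[470.15960767,   0.        , 258.33807666],
       [  0.        , 470.15960767, 189.63118826],
       [  0.        ,   0.        ,   1.        ]]), 'k1': -0.18573510567878204, 'cam_to_world': array([[-0.97418385, -0.15665001,  0.16256261,  0.71931076],
       [ 0.2257535 , -0.67249727,  0.70482819,  0.61721885],
       [-0.00108844,  0.72333132,  0.69050027,  0.78190283],
       [ 0.        ,  0.        ,  0.        ,  1.        ]])}
{'t': 0.1, 'q': array([ 1.1308941 ,  0.47771475,  0.02234715,  1.55631015, -0.01150001,
        1.10928497, -0.08306051]), 'joint_vel': array([ 0.00062734, -0.00033111,  0.00012611, -0.00365977,  0.0010819 ,
        0.0002186 ,  0.00070182]), 'joint_torque': array([ 3.90081070e-03, -5.97759748e+01,  1.61353290e+00, -2.81955385e+01,
        1.28983162e-02,  4.99081696e-03,  1.48504432e-05]), 'eef_pos': array([ 0.21970353, -0.6377074 ,  0.23044273]), 'tool_rot': array([-7.71837733e-04,  9.86265014e-01,  1.65168676e-01, -1.88390657e-04]), 'contact_force': array([-0.54172602, -0.29613068,  0.14228888]), 'torque': array([-0.00477336,  0.00400431,  0.01511032]), 'grasp_force': 0.0, 'gripper_width': 0.9956277914794458}
```

View pics/top0.png

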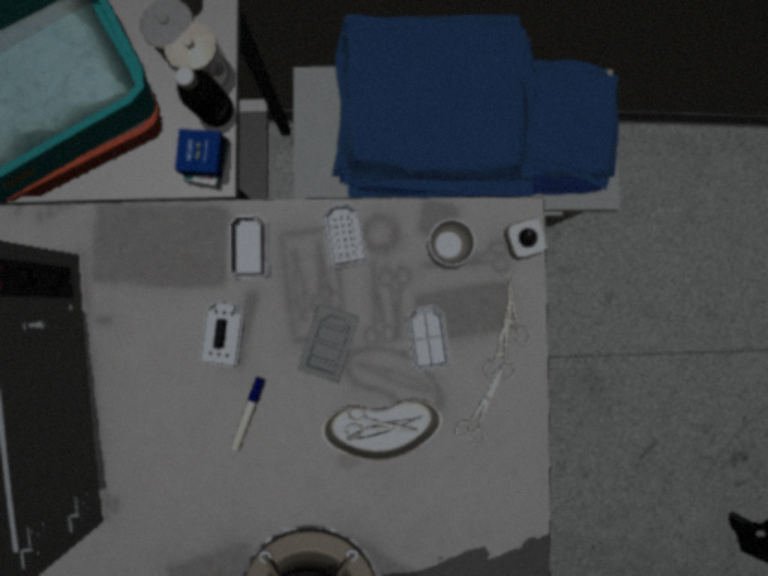

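View pics/side0.png

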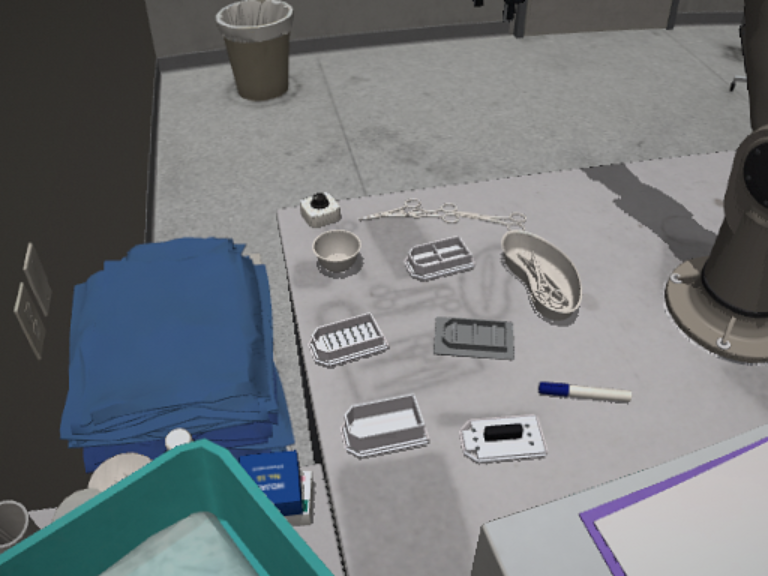

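```bash
cat > h.py <<'E'
import numpy as np,cv2
def load(n):
    z=np.load(n); return z
def rays(z,uv):
    K,k1,T=z["K"],float(z["k1"]),z["T"]
    u=cv2.undistortPoints(np.float64(uv).reshape(-1,1,2),K,np.array([k1,0,0,0.]))[:,0]
    return np.c_[u[:,0],-u[:,1],-np.ones(len(u))]@T[:3,:3].T, T[:3,3]
def plane(z,uv,h):
    d,o=rays(z,uv); return o+d*((h-o[2])/d[:,2])[:,None]
def proj(z,P):
    K,k1,T=z["K"],float(z["k1"]),z["T"]
    c=(np.atleast_2d(P)-T[:3,3])@T[:3,:3]
    return cv2.projectPoints(np.c_[c[:,0],-c[:,1],-c[:,2]],np.zeros(3),np.zeros(3),K,np.array([k1,0,0,0.]))[0][:,0]
def cloud(z):
    d=z["d"]; v,u=np.mgrid[:384,:512]; r,o=rays(z,np.c_[u.ravel(),v.ravel()])
    P=o+r*d.ravel()[:,None]; P[d.ravel()==0]=np.nan; return P.reshape(384,512,3)
E
python3 - <<'E'
from h import *
z=load("top0.npz"); p=z["p"]; C=cloud(z)
cr=p[130:262,128:372]; 
cr=cv2.resize(cr,None,fx=3.2,fy=3.2,interpolation=cv2.INTER_CUBIC)
cv2.imwrite("pics/tc.png",cv2.convertScaleAbs(cr[:,:,::-1],alpha=1.3))
# height images
H=np.nan_to_num(C[:,:,2],nan=-.05)
print("table z",np.nanmedian(C[200:260,300:340,2]))
x=np.clip((H[130:262,128:372]+.01)/.06*255,0,255).astype(np.uint8)
cv2.imwrite("pics/th.png",cv2.applyColorMap(cv2.resize(x,None,fx=3.2,fy=3.2,interpolation=cv2.INTER_NEAREST),cv2.COLORMAP_JET))
E
```

```text
table z 0.0008649302505133738
```

View pics/tc.png

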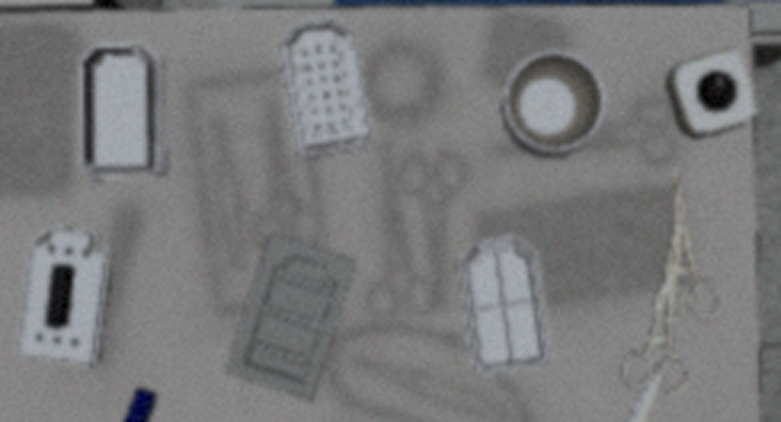

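View pics/th.png

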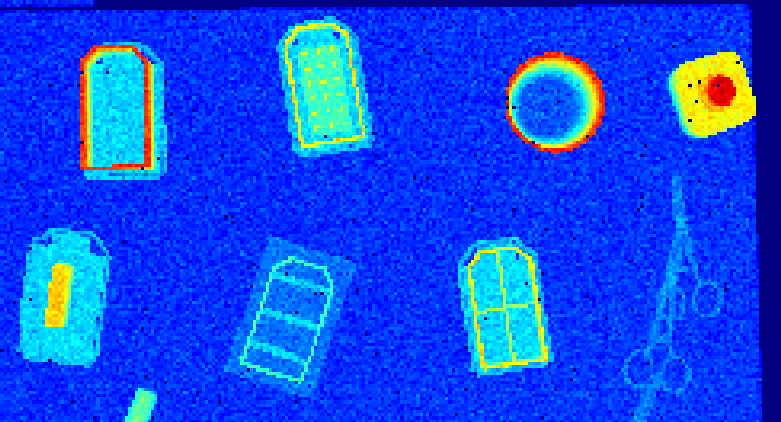

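```bash
cat >> h.py <<'E'
# crops: (u0,v0,u1,v1) px in top image; band
OB={"base":((198,202,240,258),.011,.022),"deep":((150,140,182,188),.033,.048),"bur":((212,133,246,182),.0225,.036),
"div":((268,200,302,250),.0225,.036),"lidbar":((132,200,164,246),.0215,.036),"lidskirt":((132,200,164,246),.0055,.018)}
def fit(P,lo,hi,ref=None):
    P=P.reshape(-1,3); m=(P[:,2]>lo)&(P[:,2]<hi); Q=P[m]
    if ref is not None: Q=Q[np.linalg.norm(Q[:,:2]-ref,axis=1)<.075]
    # drop isolated
    from scipy.spatial import cKDTree
    t=cKDTree(Q[:,:2]); k=np.array([len(a) for a in t.query_ball_point(Q[:,:2],.005)]); Q=Q[k>=3]
    (c,s,a)=cv2.minAreaRect((Q[:,:2]*1000).astype(np.float32))
    L,W=s
    if W>L: a+=90; L,W=W,L
    a=(a+90)%180-90
    return np.array(c),(L,W),a,np.median(Q[:,2])*1000,len(Q)
E
python3 - <<'E'
from h import *
z=load("top0.npz"); C=cloud(z)
for n,((a,b,c,d),lo,hi) in OB.items():
    print(n,*[np.round(x,1) for x in fit(C[b:d,a:c],lo,hi)])
s=load("side0.npz"); Cs=cloud(s)
for n,((a,b,c,d),lo,hi) in OB.items():
    r=fit(C[b:d,a:c],lo,hi); print(n,"side",*[np.round(x,1) for x in fit(Cs,lo,hi,r[0]/1000)])
for n,(a,b,c,d) in {"gal":(284,143,320,184),"timer":(335,143,366,178)}.items():
    P=C[b:d,a:c].reshape(-1,3);P=P[P[:,2]>.03];print(n,P.min(0),P.max(0))
E
```

```text
base [437.5 -39.3] [94.2 52.4] -19.3 15.2 146
deep [605.6  93. ] [95.8 53.5] -0.0 38.9 190
bur [623.8 -69. ] [96.6 51.8] 8.7 27.9 123
div [ 444.2 -211.3] [93.6 53. ] 8.0 27.6 146
lidbar [459.2 142.2] [48.9 14.4] -7.3 29.6 122
lidskirt [456.9 142.7] [108.6  67.7] -8.0 10.2 856
base side [437.3 -38.6] [94.4 56.4] -19.6 15.0 230
deep side [605.7  95.9] [97.1 54.5] 0.7 38.1 365
bur side [623.5 -68.2] [97.3 56.8] 7.8 26.6 311
div side [ 443.5 -210.6] [98.1 58.2] 6.3 26.1 241
lidbar side [456.8 144.5] [50.8 15.6] -8.6 28.9 201
lidskirt side [457.2 143.4] [111.3  68. ] -8.7 9.9 1217
gal [ 0.56539159 -0.28982013  0.03012837] [ 0.64431546 -0.21316267  0.0445263 ]
timer [ 0.58522383 -0.40684883  0.0300028 ] [ 0.6420285  -0.35696935  0.0464789 ]
```

```bash
python3 -m creep '[[1,27,50,-10,0,0,-0.023],[1,27,50,-10,0,0,-0.023],[1,27,50,-10,0,0,-0.023],[1,27,50,-10,0,0,-0.023],[1,27,50,-10,0,0,-0.023]]' 40; python3 -m creep '[[1,27,52,-10,0,0,-0.023],[1,27,52,-10,0,0,-0.023],[1,27,52,-10,0,0,-0.023],[1,27,52,-10,0,0,-0.023],[1,27,52,-10,0,0,-0.023]]'
cat >> h.py <<'E'
def st():
    from station import get_obs
    o=get_obs(); w,x,y,z=o["tool_rot"]
    R=__import__("scipy.spatial.transform",fromlist=["Rotation"]).Rotation.from_quat([x,y,z,w]).as_matrix()
    print("t",round(o["t"],2),"pos",np.round(o["eef_pos"]*1000,1),"yaw",np.round(np.degrees(np.arctan2(R[1,0],R[0,0])),2),"zax",np.round(R[:,2],3),"F",np.round(o["contact_force"],1),"w",round(o["gripper_width"]*85,1),"g",round(o["grasp_force"],1),"q1,7",np.round(o["q"][[0,6]],2))
E
python3 -c "from h import*;st()"
```

```text
t: 0.72
eef_pos: [0.3554, -0.3863, 0.1809]
tool_rot: [-0.0, 0.994, 0.108, -0.0]
contact_force: [1.4, -0.1, -0.6]
gripper_width: 1.0
grasp_force: 0.0
t: 1.35
eef_pos: [0.4904, -0.1266, 0.1309]
tool_rot: [0.0, 0.999, 0.05, -0.0]
contact_force: [0.7, -1.1, 0.0]
gripper_width: 0.999
grasp_force: 0.0
t 1.35 pos [ 490.4 -126.6  130.9] yaw 5.77 zax [-0. -0. -1.] F [ 0.7 -1.1  0. ] w 84.9 g 0.0 q1,7 [ 0.27 -1.42]
```

```bash
python3 -m creep '[[1,29,55,-10,0,0,-0.025],[1,29,55,-10,0,0,-0.025],[1,29,55,-10,0,0,-0.025],[1,28,55,-10,0,0,-0.025],[1,0,0,-20,0,0,0]]' >/dev/null; python3 -m creep '[[1,0,0,-20,0,0,0],[1,0,0,-20,0,0,0],[1,0,0,-10,0,0,0],[1,0,0,-8,0,0,0]]'>/dev/null
python3 - <<'E'
from h import*
st()
E
```

```text
t 2.48 pos [604.1  89.7  13. ] yaw 0.03 zax [-0. -0. -1.] F [ 0.3 -0.4 -0.7] w 84.8 g 0.0 q1,7 [-0.13 -1.95]
```

```bash
python3 -m creep '[[1,1,4,-2,0,0,0],[-1,0,0,0,0,0,0],[-1,0,0,0,0,0,0],[-1,0,0,0,0,0,0],[-1,0,0,0,0,0,0]]' 50>/dev/null;python3 -m creep '[[-1,0,0,0,0,0,0],[-1,0,0,0,0,0,0],[-1,0,0,0,0,0,0]]' >/dev/null;python3 -c "from h import*;st()"
```

```text
t: 3.1
eef_pos: [0.6058, 0.0948, 0.0123]
tool_rot: [-0.0, 1.0, 0.001, 0.001]
contact_force: [-0.1, 0.5, 5.5]
gripper_width: 0.602
grasp_force: 41.5
t 3.48 pos [605.8  94.8  12.3] yaw 0.1 zax [ 0.001  0.    -1.   ] F [-1.  -0.7  6.1] w 51.4 g 41.5 q1,7 [-0.14 -1.96]
```

```bash
python3 -m creep '[[-1,0,0,20,0,0,0],[-1,0,0,40,0,0,0],[-1,-21,-17,10,0,0,-0.040],[-1,-42,-33,0,0,0,-0.085],[-1,-42,-33,0,0,0,-0.085]]' 60 >/dev/null;python3 -m creep '[[-1,-42,-33,0,0,0,-0.085],[-1,-21,-17,0,0,0,-0.045],[-1,0,0,-20,0,0,0],[-1,0,0,0,0,0,0]]' >/dev/null;python3 - <<'E'
from h import*
st()
E
```

```text
t 4.6 pos [436.3 -38.7  61.5] yaw -19.4 zax [-0.002 -0.    -1.   ] F [ 0.5  0.7 -0.8] w 50.7 g 63.6 q1,7 [ 0.03 -2.03]
```

```bash
python3 -m creep '[[-1,1,0,-15,0,0,0],[-1,0,0,-15,0,0,0],[-1,0,0,-4,0,0,0],[-1,0,0,0,0,0,0]]' >/dev/null;python3 -c "from h import*;st()"; python3 -m creep '[[-1,0,0,-3,0,0,0],[-1,0,0,-3,0,0,0],[-1,0,0,-2,0,0,0],[-1,0,0,0,0,0,0]]'>/dev/null;python3 -c "from h import*;st()"
```

```text
t 5.1 pos [437.9 -38.4  27. ] yaw -19.36 zax [-0.001 -0.    -1.   ] F [-0.4 -0.1 -1.2] w 50.8 g 63.6 q1,7 [ 0.02 -2.04]
t 5.6 pos [438.3 -38.5  20.3] yaw -19.38 zax [ 0. -0. -1.] F [-3.8  0.  10.4] w 50.8 g 65.1 q1,7 [ 0.02 -2.05]
```

```bash
python3 -m creep '[[1,0,0,0,0,0,0],[1,0,0,0,0,0,0],[1,0,0,0,0,0,0],[1,0,0,30,0,0,0],[1,0,0,40,0,0,0]]' >/dev/null; python3 -m creep '[[1,1,-34,0,0,0,0.094],[1,1,-35,0,0,0,0.094],[1,1,-35,0,0,0,0.094],[1,1,-34,0,0,0,0.094],[1,1,-34,0,0,0,0.095]]' >/dev/null;python3 - <<'E'
from h import*
from station import *
st()
p,d=read_camera("top");c=camera_params("top");np.savez("top1.npz",p=p,d=d,K=c["intrinsics"],k1=c["k1"],T=c["cam_to_world"])
z=load("top1.npz");C=cloud(z)
print(fit(C[190:270,190:250],.036,.056,np.array([.437,-.039])))
cv2.imwrite("pics/t1.png",cv2.convertScaleAbs(cv2.resize(p[130:262,128:372],None,fx=3.2,fy=3.2)[:,:,::-1],alpha=1.3))
E
```

```text
t 6.85 pos [ 443.1 -211.6   89.4] yaw 7.79 zax [-0.  0. -1.] F [ 0.9 -0.4 -0.5] w 84.6 g 0.0 q1,7 [ 0.45 -1.2 ]
(array([439.22787476, -38.93674088]), (94.06219482421875, 52.15462875366211), -19.1685791015625, np.float64(47.624671026810006), 147)
```

View pics/t1.png

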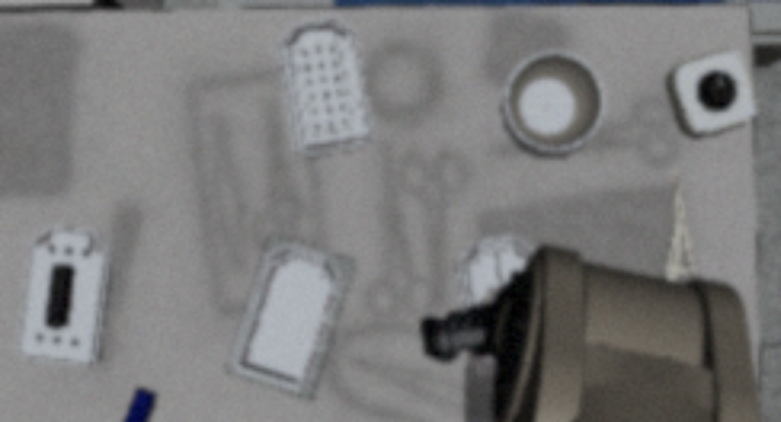

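```bash
python3 -m creep '[[1,1,0,-30,0,0,0],[1,0,0,-25,0,0,0],[1,0,0,-14,0,0,0],[1,0,0,-7,0,0,0],[1,0,0,0,0,0,0]]' >/dev/null;python3 -c "from h import*;st()";python3 -m creep '[[-1,0,0,0,0,0,0],[-1,0,0,0,0,0,0],[-1,0,0,0,0,0,0],[-1,0,0,0,0,0,0],[-1,0,0,0,0,0,0]]' 60 >/dev/null;python3 -c "from h import*;st()"
```

```text
t 7.53 pos [ 444.3 -210.4   13.5] yaw 7.61 zax [-0.  0. -1.] F [ 0.8 -0.4 -0.1] w 84.9 g 0.0 q1,7 [ 0.42 -1.25]
t 8.15 pos [ 444.8 -210.6   14.6] yaw 7.61 zax [ 0.001 -0.001 -1.   ] F [-1.9  0.5  7.5] w 50.1 g 60.8 q1,7 [ 0.42 -1.25]
```

```bash
python3 -m creep '[[-1,0,0,35,0,0,0],[-1,0,0,45,0,0,0],[-1,-1,34,0,0,0,-0.094],[-1,-1,35,0,0,0,-0.094],[-1,-1,35,0,0,0,-0.094]]' >/dev/null;python3 -m creep '[[-1,-1,34,0,0,0,-0.094],[-1,-1,34,0,0,0,-0.094],[-1,0,0,-12,0,0,0],[-1,0,0,0,0,0,0]]' >/dev/null;python3 -c "from h import*;st()"
```

```text
t 9.28 pos [438.3 -39.   80.9] yaw -19.27 zax [-0.002 -0.    -1.   ] F [-1.3 -1.2 -2. ] w 49.9 g 64.5 q1,7 [ 0.04 -2.02]
```

Underside now ≈66; seat at TCP ≈54.6.

```bash
python3 -m creep '[[-1,1,0,-10,0,0,0],[-1,0,0,-5,0,0,0],[-1,0,0,-3,0,0,0],[-1,0,0,0,0,0,0]]' >/dev/null;python3 -c "from h import*;st()"; python3 -m creep '[[-1,0,0,-3,0,0,0],[-1,0,0,-3,0,0,0],[-1,0,0,-3,0,0,0],[-1,0,0,0,0,0,0]]'>/dev/null;python3 -c "from h import*;st()"
```

```text
t 9.78 pos [440.  -38.7  63.3] yaw -19.34 zax [-0.001 -0.    -1.   ] F [-0.  -0.7 -2.5] w 50.0 g 64.5 q1,7 [ 0.04 -2.03]
t 10.28 pos [440.3 -38.5  54.6] yaw -19.32 zax [ 0. -0. -1.] F [-0.9 -0.2  1.9] w 50.0 g 64.8 q1,7 [ 0.03 -2.04]
```

```bash
python3 -m creep '[[-1,0,0,-1,0,0,0],[1,0,0,0,0,0,0],[1,0,0,0,0,0,0],[1,0,0,0,0,0,0],[1,0,0,30,0,0,0]]' >/dev/null; python3 -m creep '[[1,12,-2,20,0,0,0.04],[1,44,-7,0,0,0,0.11],[1,44,-7,0,0,0,0.11],[1,44,-7,0,0,0,0.11],[1,40,-7,-20,0,0,0.117]]' >/dev/null;python3 -m creep '[[1,0,0,-10,0,0,0],[1,0,0,0,0,0,0]]' >/dev/null;python3 - <<'E'
from h import*
from station import *
st()
p,d=read_camera("top");c=camera_params("top");np.savez("top2.npz",p=p,d=d,K=c["intrinsics"],k1=c["k1"],T=c["cam_to_world"])
p,d=read_camera("side");c=camera_params("side");np.savez("side2.npz",p=p,d=d,K=c["intrinsics"],k1=c["k1"],T=c["cam_to_world"])
for n in("top2.npz","side2.npz"): print(fit(cloud(load(n)),.0625,.074,np.array([.439,-.039])))
p=np.load("top2.npz")["p"]
cv2.imwrite("pics/t2.png",cv2.convertScaleAbs(cv2.resize(p[130:262,128:372],None,fx=3.2,fy=3.2)[:,:,::-1],alpha=1.3))
E
```

```text
t 11.78 pos [622.4 -68.3  72.1] yaw 8.53 zax [-0.004  0.    -1.   ] F [ 0.1 -0.3  0.1] w 84.7 g 0.0 q1,7 [ 0.15 -1.53]
(array([0., 0.]), (0.0, 0.0), 0.0, np.float64(nan), 0)
(array([439.50488281, -36.82951736]), (95.11785125732422, 56.64205551147461), -18.115478515625, np.float64(65.94783941603988), 297)
  return _methods._mean(a, axis=axis, dtype=dtype,
  ret = ret.dtype.type(ret / rcount)
```

View pics/t2.png

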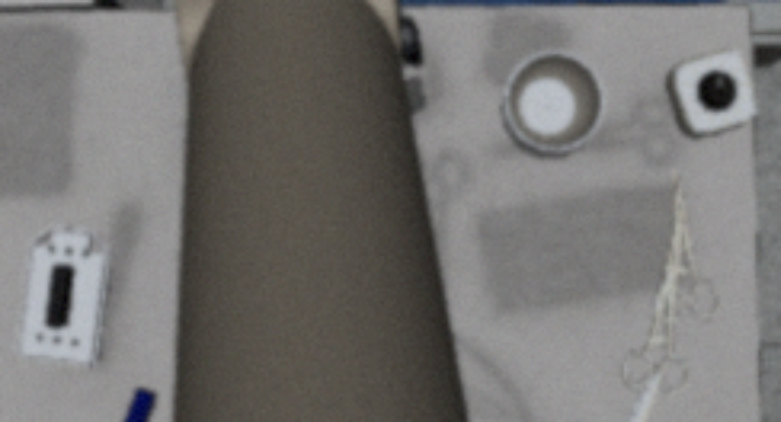

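```bash
python3 -m creep '[[1,0,0,-30,0,0,0],[1,0,0,-20,0,0,0],[1,0,0,-7,0,0,0],[1,0,0,0,0,0,0]]' >/dev/null;python3 -c "from h import*;st()";python3 -m creep '[[-1,0,0,0,0,0,0],[-1,0,0,0,0,0,0],[-1,0,0,0,0,0,0],[-1,0,0,0,0,0,0],[-1,0,0,0,0,0,0]]' 60 >/dev/null;python3 -c "from h import*;st()"
```

```text
t 12.38 pos [624.  -68.4  16.5] yaw 8.58 zax [-0.001 -0.    -1.   ] F [-0.4 -0.9 -0.2] w 85.0 g 0.0 q1,7 [ 0.14 -1.55]
t 13.0 pos [625.1 -68.5  17.8] yaw 8.57 zax [ 0.002 -0.    -1.   ] F [-0.5 -0.1  5.1] w 50.0 g 61.8 q1,7 [ 0.14 -1.55]
```

```bash
python3 -m creep '[[-1,0,0,30,0,0,0],[-1,0,0,40,0,0,0],[-1,-15,2,28,0,0,-0.04],[-1,-43,7,0,0,0,-0.112],[-1,-43,7,0,0,0,-0.112]]' >/dev/null;python3 -m creep '[[-1,-43,7,0,0,0,-0.112],[-1,-41,7,0,0,0,-0.111],[-1,0,0,-10,0,0,0],[-1,0,0,0,0,0,0]]' >/dev/null;python3 -c "from h import*;st()"
```

```text
t 14.12 pos [439.7 -38.4 104.5] yaw -19.27 zax [ 0. -0. -1.] F [ 0.5 -0.2 -1.4] w 49.4 g 63.2 q1,7 [ 0.05 -2.02]
```

```bash
python3 -m creep '[[-1,1,0,-10,0,0,0],[-1,0,0,-5,0,0,0],[-1,0,0,-4,0,0,0],[-1,0,0,0,0,0,0]]' >/dev/null;python3 -c "from h import*;st()"; python3 -m creep '[[-1,0,0,-3,0,0,0],[-1,0,0,-3,0,0,0],[-1,0,0,-2,0,0,0],[-1,0,0,0,0,0,0]]'>/dev/null;python3 -c "from h import*;st()"
```

```text
t 14.62 pos [440.1 -38.5  85.1] yaw -19.33 zax [-0.001  0.    -1.   ] F [-0.7  0.8 -1. ] w 49.8 g 63.2 q1,7 [ 0.05 -2.03]
t 15.12 pos [440.2 -38.5  77.7] yaw -19.32 zax [-0. -0. -1.] F [-1.4 -0.1  2. ] w 49.8 g 63.6 q1,7 [ 0.04 -2.03]
```

```bash
python3 -m creep '[[-1,0,0,-1,0,0,0],[1,0,0,0,0,0,0],[1,0,0,0,0,0,0],[1,0,0,0,0,0,0],[1,0,0,35,0,0,0]]' >/dev/null; python3 -m creep '[[1,1,10,15,0,0,0.01],[1,5,55,0,0,0,0.065],[1,5,55,0,0,0,0.065],[1,5,55,-30,0,0,0.063],[1,2,6,-30,0,0,0]]' >/dev/null;python3 -m creep '[[1,0,0,0,0,0,0]]' >/dev/null;python3 - <<'E'
from h import*
from station import *
st()
for n in("top","side"):
    p,d=read_camera(n);c=camera_params(n);np.savez(n+"3.npz",p=p,d=d,K=c["intrinsics"],k1=c["k1"],T=c["cam_to_world"])
    print(fit(cloud(load(n+"3.npz")),.082,.097,np.array([.439,-.039])))
p=np.load("top3.npz")["p"]
cv2.imwrite("pics/t3.png",cv2.convertScaleAbs(cv2.resize(p[130:262,128:372],None,fx=3.2,fy=3.2)[:,:,::-1],alpha=1.3))
E
```

```text
t 16.5 pos [456.4 142.4  65. ] yaw -7.58 zax [-0.004 -0.001 -1.   ] F [-0.6  0.4 -0.6] w 84.9 g 0.0 q1,7 [-0.25 -2.28]
(array([440.09991455, -38.53969193]), (94.64715576171875, 52.15925598144531), -20.348678588867188, np.float64(87.38529542346795), 155)
(array([452.01275635, -41.33931351]), (69.24169921875, 55.91572570800781), -19.08319091796875, np.float64(86.05007281749721), 227)
```

View pics/t3.png

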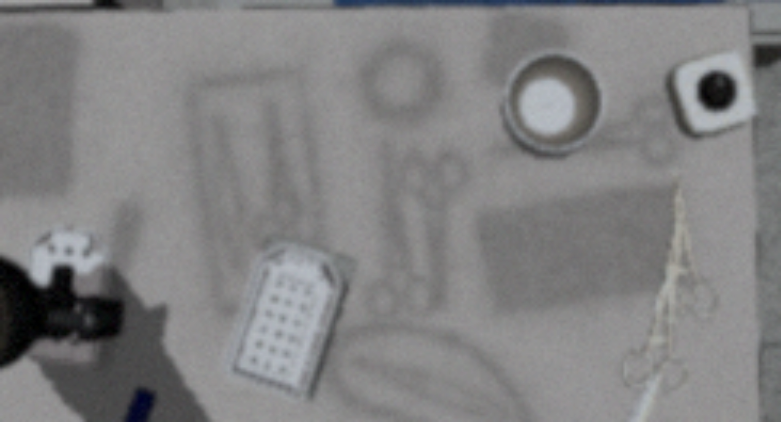

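```bash
python3 -m creep '[[1,0,0,-30,0,0,0],[1,0,0,-13,0,0,0],[1,0,0,-5,0,0,0],[1,0,0,0,0,0,0]]' >/dev/null;python3 -c "from h import*;st()";python3 -m creep '[[-1,0,0,0,0,0,0],[-1,0,0,0,0,0,0],[-1,0,0,0,0,0,0],[-1,0,0,0,0,0,0],[-1,0,0,0,0,0,0]]' 60 >/dev/null;python3 -m creep '[[-1,0,0,0,0,0,0],[-1,0,0,0,0,0,0]]' >/dev/null;python3 -c "from h import*;st()"
```

```text
t 17.1 pos [458.5 142.   19.1] yaw -7.72 zax [ 0.  0. -1.] F [ 0.  -0.6 -0.1] w 84.7 g 0.0 q1,7 [-0.27 -2.32]
t 17.98 pos [458.3 142.3  19. ] yaw -7.69 zax [ 0. -0. -1.] F [-1.  -0.2  6.5] w 12.0 g 61.1 q1,7 [-0.27 -2.32]
```

```bash
python3 -m creep '[[-1,0,0,30,0,0,0],[-1,0,0,50,0,0,0],[-1,-1,-10,36,0,0,-0.01],[-1,-5,-50,0,0,0,-0.06],[-1,-5,-55,0,0,0,-0.065]]' >/dev/null;python3 -m creep '[[-1,-5,-55,0,0,0,-0.065],[-1,-2,-11,0,0,0,-0.003],[-1,0,0,-10,0,0,0],[-1,0,0,0,0,0,0]]' >/dev/null;python3 -c "from h import*;st()"
```

```text
t 19.1 pos [439.6 -37.2 123.7] yaw -19.17 zax [-0.002  0.001 -1.   ] F [ 0.1  0.4 -1. ] w 12.2 g 60.3 q1,7 [ 0.06 -2.01]
```

```bash
python3 -m creep '[[-1,1,-1,-10,0,0,-0.003],[-1,0,0,-4,0,0,0],[-1,0,0,-2,0,0,0],[-1,0,0,0,0,0,0]]' >/dev/null;python3 -c "from h import*;st()"; python3 -m creep '[[-1,0,0,-3,0,0,0],[-1,0,0,-3,0,0,0],[-1,0,0,-2,0,0,0],[-1,0,0,0,0,0,0]]'>/dev/null;python3 -c "from h import*;st()"
```

```text
t 19.6 pos [441.1 -39.7 108.6] yaw -19.48 zax [-0. -0. -1.] F [ 0.2  1.  -0.3] w 12.3 g 60.3 q1,7 [ 0.06 -2.02]
t 20.1 pos [441.1 -39.8 100.5] yaw -19.49 zax [-0. -0. -1.] F [ 0.1  0.3 -2.9] w 11.8 g 60.3 q1,7 [ 0.06 -2.02]
```

```bash
python3 -m creep '[[-1,0,1,-1,0,0,0],[-1,0,0,-1,0,0,0],[-1,0,0,-1,0,0,0],[-1,0,0,0,0,0,0]]'>/dev/null;python3 -c "from h import*;st()"
```

```text
t 20.6 pos [441.5 -38.7  98.8] yaw -19.49 zax [ 0.001 -0.    -1.   ] F [-5.3  0.2 13.4] w 11.9 g 62.2 q1,7 [ 0.06 -2.03]
```

Seated against contact. Release, retreat and check.

```bash
python3 -m creep '[[1,0,0,0,0,0,0],[1,0,0,0,0,0,0],[1,0,0,0,0,0,0],[1,0,0,0,0,0,0],[1,0,0,35,0,0,0]]' >/dev/null; python3 -m creep '[[1,0,-10,40,0,0,0],[1,0,-60,0,0,0,0],[1,0,-60,0,0,0,0],[1,0,-60,0,0,0,0],[1,0,-60,0,0,0,0]]' >/dev/null;python3 - <<'E'
from h import*
from station import *
st()
for n in("top","side"):
    p,d=read_camera(n);c=camera_params(n);np.savez(n+"4.npz",p=p,d=d,K=c["intrinsics"],k1=c["k1"],T=c["cam_to_world"])
    C=cloud(load(n+"4.npz"));r=np.array([.440,-.039])
    print(n,"bar",fit(C,.102,.118,r)); print("deck",fit(C,.083,.098,r))
    Q=C.reshape(-1,3);Q=Q[(Q[:,2]>.086)&(Q[:,2]<.096)&(np.hypot(*(Q[:,:2]-r).T)<.05)]
    print("tilt",np.linalg.lstsq(np.c_[Q[:,:2]-r,np.ones(len(Q))],Q[:,2],rcond=None)[0])
im=[np.load("side4.npz")["p"][110:290,190:390]]
cv2.imwrite("pics/s4.png",cv2.resize(im[0],None,fx=3.2,fy=3.2)[:,:,::-1])
E
```

```text
t 21.85 pos [ 441.  -290.6  172.8] yaw -19.47 zax [ 0. -0. -1.] F [ 0.1  0.9 -0.6] w 84.9 g 0.0 q1,7 [ 0.44 -1.43]
top bar (array([441.23718262, -38.93932343]), (47.42595291137695, 14.234156608581543), -21.576820373535156, np.float64(109.97544448860097), 129)
deck (array([440.84292603, -38.12688446]), (108.6374282836914, 66.83097076416016), -20.114959716796875, np.float64(90.00940039086558), 1106)
tilt [-0.00194585  0.00111228  0.09019286]
side bar (array([440.24462891, -37.27260208]), (48.54041290283203, 17.072507858276367), -21.13104248046875, np.float64(109.21207199934857), 161)
deck (array([440.88046265, -37.35277176]), (108.22273254394531, 70.26729583740234), -20.701400756835938, np.float64(89.793663225608), 948)
tilt [-2.20920977e-03  3.55939821e-05  9.01109920e-02]
```

View pics/s4.png

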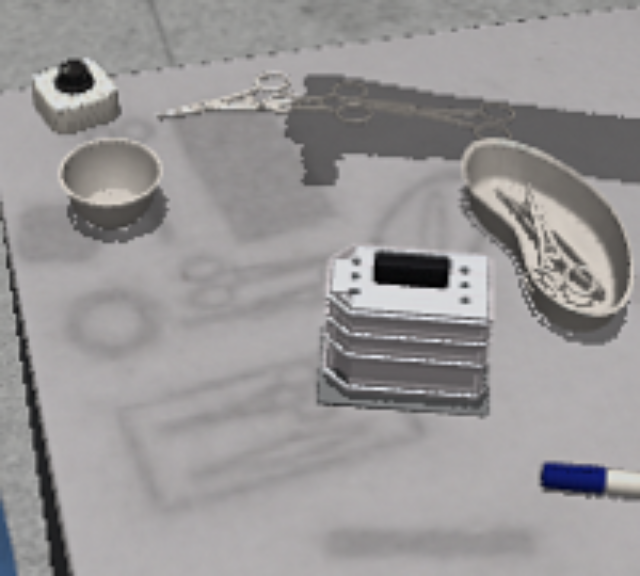

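The picture shows the stack standing straight at about (410,330), with the chamfers aligned. The lid deck measures 90 mm up, as it should, and is level; bowl and timer are untouched.

```bash
python3 -c "from station import *;print(hand_in())"
```

```text
the job is handed in; nothing more can be done
None
```

The stack is complete on the base in the order asked: deep tray, divided tray, bur tray, then the lid. It stands straight and fully seated by the last camera check, the bowl and timer were not touched, and I handed the job in at about 22 s on the robot's clock.

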